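# Check dosing syringes and reject the blocked one

### The arm

A 6-joint arm with a two-finger parallel gripper is mounted at the origin on the work surface. World frame = base frame: x ahead of the robot, y to its left, z up, the work surface at z = 0. Lengths are in m, angles in rad, forces in N, time in s.
With the tool pointing down it reaches from about 0.35 to 0.975 m from the base axis. Payload 4.9 kg.
Tool frame: the origin (TCP) lies at the very end of the fingers, on their centre line; the grasp point (between the pads) lies 19 mm behind it; z points along the fingers, x is the direction in which the jaws open and shut, and the axes are right-handed (so a half turn about z gives the same grasp; the last joint's range is limited). The gripper opens to 85 mm and grips with 20 to 120 N. Pads are 22 mm wide; open, the fingers measure 114 mm over their backs; the gripper's body (76 mm by 85 mm) begins 54 mm behind the grasp point. The pads swing forward as they close: fully open they stand 13 mm farther back than shut.
Start: joints at [1.052, 0.053, 1.613, -0, 1.476, -0.119], TCP at [0.243, 0.576, 0.231] pointing down, gripper open.
Joint ranges: [-3.01, 3.01], [-1.01, 2.22], [0.06, 2.58], [-1.02, 4.17], [0.09, 2.62], [-3.14, 3.14]. Speed limits (rad/s): [2.57, 2.57, 3.14, 3.14, 3.14, 3.14].

### API

Orientations are given as a rotation vector (axis times angle).
In Python, from station import ctrl gives the robot as it stands.
- The arm moves only by the shell command python3 -m handwheel 'ROWS' [OPENING] [FORCE]. ROWS is a JSON object of lists of equal length, an entry for each row: "offset": the shift along the world's x, y, z in units of 40 mm (1.0 is 40 mm), a list of three; "roll": the turn about the world's z in units of 6 degrees (1.0 is 6 degrees). A call has exactly 10 rows; each row is the pose to reach, as a shift and turn from the pose commanded when the call began; what a row does not reach only later rows make up. A row lasts 1/10 s, in which the tool goes at most 50 mm and 8.59 degrees, less where a joint would pass 70% of its speed; a pose out of reach is approached as far as the arm can. A call with a gripper value outside its range is refused whole. OPENING is the finger opening in mm, from 0 to 85.4, set as the call begins (- or left out, the last holds). The fingers move at their own pace and stop on an object; FORCE is the grip in N (left out, the last holds). Time passes only in rows, so rows that repeat a pose let the fingers close, or fill a call up. It gives the time, the measured TCP pose, the force and the opening at its end, in the units of the state.
- ctrl.get_obs(): the state, without advancing time (a new reading comes with each control period).
- ctrl.get_image(name): name is "side" or "top" or "wrist"; returns a dict with "img" (384x512x3 uint8, red, green, blue), "fx", "fy", "cx", "cy" (pixels), "T" (4x4, takes a point from camera to world coordinates). Camera axes: x right, y down, z forward; pixel columns grow to the right and rows downward; lengths in m; the calibration is good to about 2 mm. A picture is of the moment at which its call begins. There is no depth.
- ctrl.finish_job(): hands the job in, once; it reports no verdict.
The state is a dict: "t": time; "q": joint angles; "dq": joint speeds; "effort": joint torques, N m; "tool_pos": TCP position; "tool_rot": TCP orientation; "contact_force": force on the tool from outside, world axes, zero at the start; "wrist_torque": the same for the moment, N m; "opening": finger opening in m.
Only numpy, scipy, OpenCV 4.12 (cv2) and the standard library are available. Lean on these libraries where they do the work, as an engineer would, in place of code of your own. Each camera call takes 0.05 s, during which the arm holds its last target.

### The job

Check the three syringes in the rack by gently pushing each plunger down through its stroke, never harder than 15 N: two slide fully home and stay in the rack, but one comes up against something partway and must not be forced. Take that blocked syringe out, plunger left where it stopped, and stand it upright, fully down, in the hole of the single reject stand without dropping it; leave the other things on the bench alone.

Things in the scene. Friction and masses are not known exactly. Their poses are not given: they have to be found in the camera images.
- rack: aluminium block 60 x 220 x 56 mm, fixed, with three round holes in a row along its own y at y = -75, 0 and +75 mm; holes 32 mm wide and 50 mm deep (floor 6 mm above the bench). Origin: centre of its underside; z up.
- stand: the reject stand: grey plastic block 70 x 70 x 56 mm, fixed, with one round hole in its middle, 34 mm wide, mouth bevelled 2 mm, 50 mm deep (floor 6 mm above the bench). Origin: centre of its underside; z up.
- syringe_1: one of three like opaque white syringes (about 100 g) standing loose in the rack. Barrel 30 mm across, 95 mm tall, lowest 8 mm tapering to 22 mm; flush with its top a finger flange 4 mm thick, 56 mm long along own y, at most 31 mm wide along own x: grip the barrel from above, closing along its x; 45 mm stand above the rack. Origin: centre of the underside; z up the barrel.
- piston_1 (a joint): plunger travel of syringe_1 in m, growing as pushed in: 0 fully out, 0.032 fully home; starts at 0 to 0.005. A good plunger slides under a steady drag (2 to 4.5 N, differing between syringes) and stays where left. In one of the three syringes an unseen lump in the bore stops the plunger firmly somewhere between 0.017 and 0.023.
- thumb_1: round thumb cap, 26 mm across, 5 mm thick, on top of the plunger of syringe_1; origin: centre of its top face, 142 mm above the syringe origin with the plunger fully out, 110 mm with it home. The cap is sprung on its rod: it gives 1 mm per 1.5 N of push, at most 8 mm (12 N), then is solid; springs back.
- syringe_2: one of three like opaque white syringes (about 100 g) standing loose in the rack. Barrel 30 mm across, 95 mm tall, lowest 8 mm tapering to 22 mm; flush with its top a finger flange 4 mm thick, 56 mm long along own y, at most 31 mm wide along own x: grip the barrel from above, closing along its x; 45 mm stand above the rack. Origin: centre of the underside; z up the barrel.
- piston_2 (a joint): plunger travel of syringe_2 in m, growing as pushed in: 0 fully out, 0.032 fully home; starts at 0 to 0.005. A good plunger slides under a steady drag (2 to 4.5 N, differing between syringes) and stays where left. In one of the three syringes an unseen lump in the bore stops the plunger firmly somewhere between 0.017 and 0.023.
- thumb_2: round thumb cap, 26 mm across, 5 mm thick, on top of the plunger of syringe_2; origin: centre of its top face, 142 mm above the syringe origin with the plunger fully out, 110 mm with it home. The cap is sprung on its rod: it gives 1 mm per 1.5 N of push, at most 8 mm (12 N), then is solid; springs back.
- syringe_3: one of three like opaque white syringes (about 100 g) standing loose in the rack. Barrel 30 mm across, 95 mm tall, lowest 8 mm tapering to 22 mm; flush with its top a finger flange 4 mm thick, 56 mm long along own y, at most 31 mm wide along own x: grip the barrel from above, closing along its x; 45 mm stand above the rack. Origin: centre of the underside; z up the barrel.
- piston_3 (a joint): plunger travel of syringe_3 in m, growing as pushed in: 0 fully out, 0.032 fully home; starts at 0 to 0.005. A good plunger slides under a steady drag (2 to 4.5 N, differing between syringes) and stays where left. In one of the three syringes an unseen lump in the bore stops the plunger firmly somewhere between 0.017 and 0.023.
- thumb_3: round thumb cap, 26 mm across, 5 mm thick, on top of the plunger of syringe_3; origin: centre of its top face, 142 mm above the syringe origin with the plunger fully out, 110 mm with it home. The cap is sprung on its rod: it gives 1 mm per 1.5 N of push, at most 8 mm (12 N), then is solid; springs back.
- jar: small amber glass jar 36 mm wide, 45 mm tall; a bystander to leave alone. Origin: centre of its underside.
- weight: brass weight 32 mm wide, 44 mm tall; a bystander to leave alone. Origin: centre of its underside.
- bottle: white plastic bottle 60 mm wide, 150 mm tall; a bystander to leave alone. Origin: centre of its underside.
- beaker: glass beaker 72 mm wide, 90 mm tall; a bystander to leave alone. Origin: centre of its underside.
- dish: glass dish 90 mm wide, 20 mm tall; a bystander to leave alone. Origin: centre of its underside.
- spatula: steel spoon spatula 180 mm long, lying; a bystander to leave alone. Origin: centre of its underside.

How it is judged:
By the outcome, as a careful person would: the job done as asked, in the order asked, and still so for the second after the job is handed in, with the robot touching nothing.
It also fails if it takes over 66 s, if anything falls off the work surface, if the arm or the gripper's body presses on something with over 40 N, if the wrist force passes 120 N, or if a joint passes its speed limit or range.

## Working session

There is one attempt and no reset: what is moved stays moved. The work goes in short steps, Python scripts to look and compute and a shell command to move; the robot and the scene stay as the last step left them, time stands still between calls to the robot, and variables do not carry over. Pictures are saved under pics/ and viewed, and the job is handed in when it is done.

```bash
ls; mkdir -p pics; python3 - <<'E'
from station import ctrl
import cv2
o=ctrl.get_obs(); print({k:(v if not hasattr(v,'round') else v.round(4) if not isinstance(v,float) else v) for k,v in o.items()})
for n in ["side","top","wrist"]:
    d=ctrl.get_image(n); cv2.imwrite(f"pics/{n}0.png",d["img"][:,:,::-1]); print(n,d["fx"],d["cx"],d["cy"],d["T"].round(3).tolist())
E
```

```text
pics
{'t': 0.0, 'q': array([ 1.052 ,  0.0534,  1.6143, -0.    ,  1.476 , -0.119 ]), 'dq': array([-0.0002, -0.0014, -0.0003,  0.0012,  0.0009, -0.0002]), 'effort': array([-4.00000e-04, -3.93690e+01, -3.70175e+01, -1.00000e-04,
        7.10000e-03, -0.00000e+00]), 'tool_pos': array([0.243 , 0.5752, 0.23  ]), 'tool_rot': array([ 2.6175,  1.7355, -0.0029]), 'contact_force': array([-0.3891,  0.294 ,  0.3406]), 'wrist_torque': array([-0.0009,  0.0221,  0.0062]), 'opening': 0.08542824291492958}
side 435.93944922091964 257.43607117953314 192.16719919545116 [[0.778, -0.477, 0.408, 0.051], [-0.628, -0.595, 0.502, -0.658], [0.003, -0.647, -0.763, 1.103], [0.0, 0.0, 0.0, 1.0]]
top 460.7836446783553 255.2123545422536 194.94984108379526 [[-0.012, -0.995, 0.103, 0.425], [-1.0, 0.009, -0.021, 0.019], [0.02, -0.103, -0.994, 1.342], [0.0, 0.0, 0.0, 1.0]]
wrist 303.63716237602944 259.2172563317032 191.78107760599906 [[0.39, 0.884, 0.256, 0.177], [0.921, -0.375, -0.109, 0.602], [-0.001, 0.278, -0.961, 0.374], [0.0, 0.0, 0.0, 1.0]]
```

View pics/side0.png

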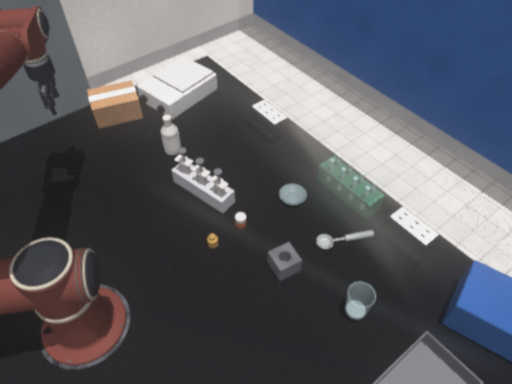

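View pics/top0.png

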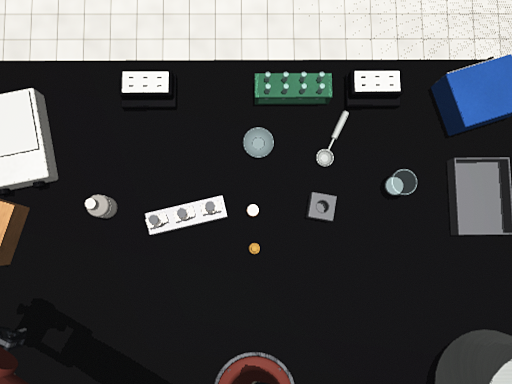

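View pics/wrist0.png

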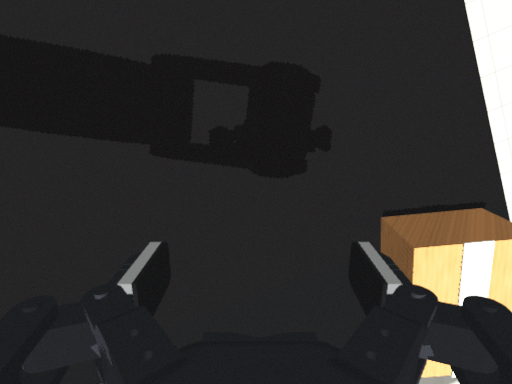

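```bash
python3 - <<'E'
import cv2
a=cv2.imread("pics/top0.png")[180:260,130:350]; cv2.imwrite("pics/top0z.png",cv2.resize(a,None,fx=3.6,fy=3.6,interpolation=cv2.INTER_CUBIC))
a=cv2.imread("pics/side0.png")[130:290,150:320]; cv2.imwrite("pics/side0z.png",cv2.resize(a,None,fx=3.6,fy=3.6,interpolation=cv2.INTER_CUBIC))
E
```

```text
(no output)
```

View pics/top0z.png

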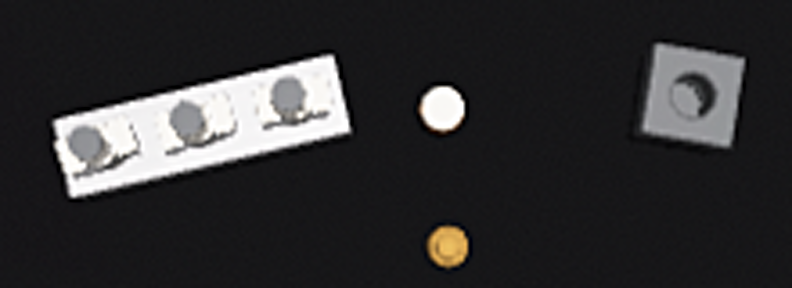

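View pics/side0z.png

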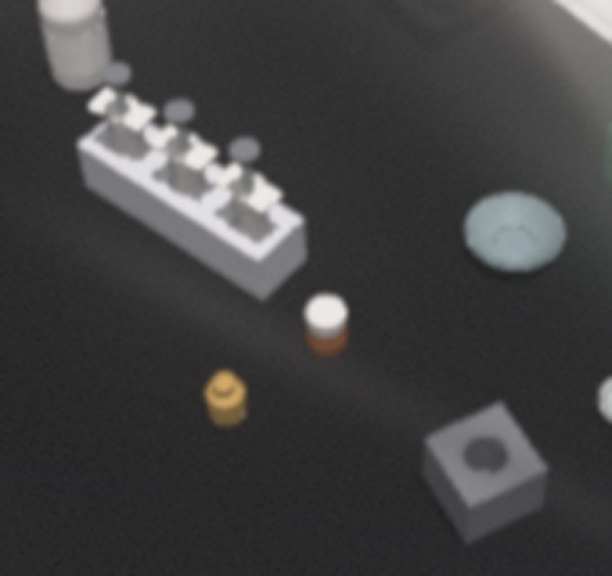

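The rack, with three grey caps at zoomed (90,143), (187,122) and (288,98), is on the left. The stand, with its hole at (692,95), is on the right. The jar (white lid) and brass weight sit between them. Next I'll measure these.

```bash
cat > h.py <<'E'
import numpy as np, cv2
from station import ctrl
def ray(d,uv):
    v=np.array([(uv[0]-d["cx"])/d["fx"],(uv[1]-d["cy"])/d["fy"],1.0]); T=np.array(d["T"]); return T[:3,3],T[:3,:3]@v
def onz(d,uv,z):
    c,v=ray(d,uv); return c+v*(z-c[2])/v[2]
def proj(d,p):
    T=np.array(d["T"]); q=T[:3,:3].T@(np.asarray(p)-T[:3,3]); return np.array([d["fx"]*q[0]/q[2]+d["cx"],d["fy"]*q[1]/q[2]+d["cy"]])
def tri(d1,a,d2,b):
    c1,v1=ray(d1,a);c2,v2=ray(d2,b); s=np.linalg.lstsq(np.c_[v1,-v2],c2-c1,rcond=None)[0]
    p,q=c1+s[0]*v1,c2+s[1]*v2; return (p+q)/2,np.linalg.norm(p-q)
def blobs(m,lo,hi):
    n,l,s,c=cv2.connectedComponentsWithStats(m.astype(np.uint8)); return [(c[i],s[i],l==i) for i in range(1,n) if lo<=s[i][4]<=hi]
E
python3 - <<'E'
from h import *
t=ctrl.get_image("top"); s=ctrl.get_image("side")
g=t["img"].max(2).astype(int); 
m=(g>80); m[:185]=0;m[245:]=0;m[:,:135]=0;m[:,345:]=0
for c,st,mm in blobs(m,50,5000):
    r=cv2.minAreaRect(np.argwhere(mm)[:,::-1].astype(np.float32)); print("top",c.round(1),st,r)
    b=cv2.boxPoints(r); print([onz(t,p,0.056).round(4).tolist() for p in b], onz(t,r[0],.056).round(4))
for nm,d,(y0,y1,x0,x1) in [("top",t,(190,240,140,232)),("side",s,(145,185,170,240))]:
    im=d["img"].astype(int); 
    print(nm); print(im[:,:,:][y0:y1,x0:x1].max(2)[::2,::2] if 0 else '')
    sat=im.max(2)-im.min(2); m=(im.max(2)>105)&(im.max(2)<150); M=np.zeros_like(m);M[y0:y1,x0:x1]=m[y0:y1,x0:x1]
    M=cv2.morphologyEx(M.astype(np.uint8),cv2.MORPH_OPEN,np.ones((3,3)))
    for c,st,_ in blobs(M,8,400): print(c.round(1),st)
# stand hole dark
im=t["img"].max(2); M=np.zeros(im.shape,bool); M[196:220,312:334]=im[196:220,312:334]<100
for c,st,_ in blobs(M,20,400): print("hole",c.round(1),st,onz(t,c,.056).round(4))
E
```

```text
top [321.9 206.1] [308 192  29  29 595] ((322.0810852050781, 206.0135040283203), (25.481842041015625, 25.6462459564209), 9.462322235107422)
[[0.4952, -0.1543, 0.056], [0.5664, -0.1679, 0.056], [0.5538, -0.2386, 0.056], [0.4828, -0.2246, 0.056]] [ 0.5244 -0.1963  0.056 ]
top [185.5 214.6] [ 145  195   83   40 1835] ((185.24752807617188, 214.67703247070312), (22.84667205810547, 81.25169372558594), 76.75948333740234)
[[0.5103, 0.3036, 0.056], [0.5603, 0.0837, 0.056], [0.4978, 0.0694, 0.056], [0.4485, 0.2884, 0.056]] [0.5041 0.1867 0.056 ]
top [252.4 209.8] [246 204  13  13 126] ((252.0, 210.0), (12.0, 12.0), 90.0)
[[0.5322, 0.0172, 0.056], [0.5319, -0.0164, 0.056], [0.4983, -0.016, 0.056], [0.4986, 0.0175, 0.056]] [0.5152 0.0006 0.056 ]
top

[151.  218.5] [150 217   3   4  12]
side

[178.  150.3] [170 145  16  10  90]
[182.6 158.6] [181 156   4   6  20]
[198.9 160.4] [196 158   7   6  37]
[183.8 168.3] [179 164  11   9  76]
[199.2 169.6] [197 167   5   6  24]
[217.3 171.3] [214 169   8   6  41]
[179.8 179.6] [173 173  17  12 110]
[200.5 179.2] [195 175  12   9  74]
[217.2 180.8] [215 178   5   6  24]
hole [324.2 204.7] [318 200  11  13  61] [ 0.5282 -0.2024  0.056 ]
hole [316.7 218.6] [312 217  13   3  21] [ 0.4893 -0.1803  0.056 ]
```

```bash
python3 - <<'E'
from h import *
t=ctrl.get_image("top"); s=ctrl.get_image("side")
for a,b in [((155,219.7),(182.5,150.3)),((182,213.9),(199.3,160.4)),((210,207.2),(217.5,171.3))]:
    p,e=tri(t,a,s,b); print(p.round(4),round(e,4), onz(t,a,.146).round(4), onz(s,b,.146).round(4))
y=np.radians(12.7); ex=np.array([np.cos(y),np.sin(y)]); ey=np.array([-np.sin(y),np.cos(y)])
for k in (75,0,-75): print(k,(np.array([.504,.187])+ey*k/1000).round(4))
# side view rack top corners on plane: stand and hole
im=s["img"].max(2)
M=np.zeros(im.shape,bool); M[240:280,265:305]=(im[240:280,265:305]>75)
for c,st,mm in blobs(M,20,2000): print("standtop",c.round(1),st,onz(s,c,.056).round(4))
for uv in [(284.8,256.2)]: print("hole side",onz(s,uv,.056).round(4))
# hole in top by ellipse centre
print("hole top", onz(t,(322.3,206.4),.056).round(4))
c=cv2.resize(s["img"][235:285,260:310,::-1],None,fx=11,fy=11,interpolation=cv2.INTER_CUBIC); cv2.imwrite("pics/st.png",c)
c=cv2.resize(s["img"][135:225,160:245,::-1],None,fx=6.6,fy=6.6,interpolation=cv2.INTER_CUBIC); cv2.imwrite("pics/sr.png",c)
E
```

```text
[0.4873 0.2521 0.1469] 0.0024 [0.4863 0.2528 0.146 ] [0.4887 0.2523 0.146 ]
[0.5023 0.1821 0.1478] 0.0041 [0.5006 0.1833 0.146 ] [0.5049 0.1826 0.146 ]
[0.5189 0.1097 0.1482] 0.0042 [0.5173 0.1109 0.146 ] [0.5219 0.1105 0.146 ]
75 [0.4875 0.2602]
0 [0.504 0.187]
-75 [0.5205 0.1138]
standtop [285.3 259.1] [268 242  34  38 757] [ 0.5187 -0.208   0.056 ]
hole side [ 0.5239 -0.2001  0.056 ]
hole top [ 0.5233 -0.1969  0.056 ]
```

View pics/st.png

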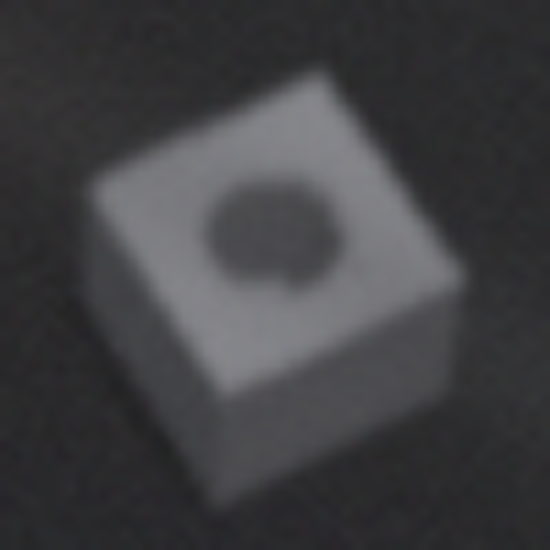

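View pics/sr.png

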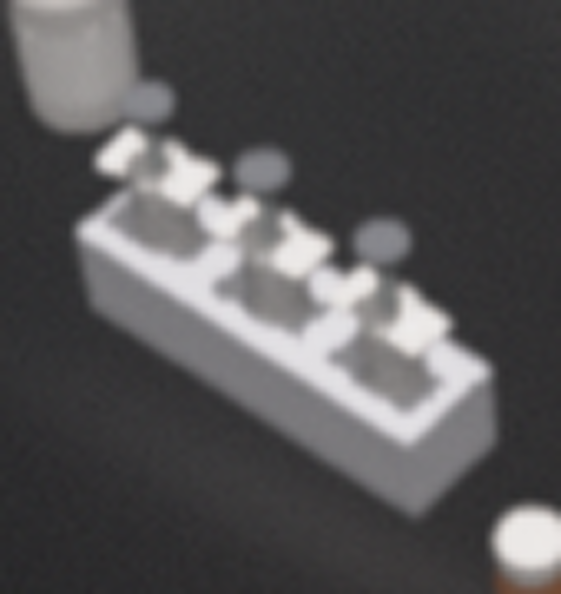

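```bash
python3 -m handwheel '{"offset":[[0.5,-0.6,0],[1.2,-1.6,-0.1],[1.9,-2.5,-0.2],[2.6,-3.5,-0.3],[3.3,-4.4,-0.5],[4.0,-5.3,-0.6],[4.7,-6.2,-0.7],[5.4,-7.1,-0.8],[5.9,-7.8,-0.9],[6.1,-8.1,-1]],"roll":[-0.6,-1.6,-2.6,-3.6,-4.6,-5.6,-6.6,-7.6,-8.5,-9.1]}' 0 40; python3 - <<'E'
from h import *
for n in ["wrist","side","top"]:
    d=ctrl.get_image(n); cv2.imwrite(f"pics/{n}1.png",d["img"][:,:,::-1])
o=ctrl.get_obs(); print(o["t"],o["tool_pos"].round(4),o["tool_rot"].round(3),o["contact_force"].round(2),o["opening"])
E
```

```text
t: 1.35
tool_pos: [0.4889, 0.2491, 0.1913]
tool_rot: [3.123, 0.332, 0.001]
contact_force: [0.7, 0.6, -1.2]
opening: -0.0001
1.5 [0.4874 0.2511 0.191 ] [-3.123e+00 -3.410e-01  1.000e-03] [ 0.19  0.01 -0.34] -0.00018860099667245437
```

View pics/wrist1.png

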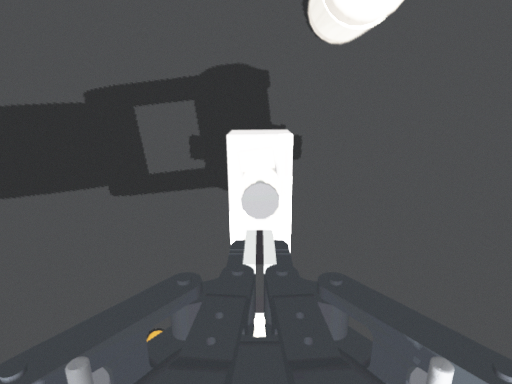

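View pics/side1.png

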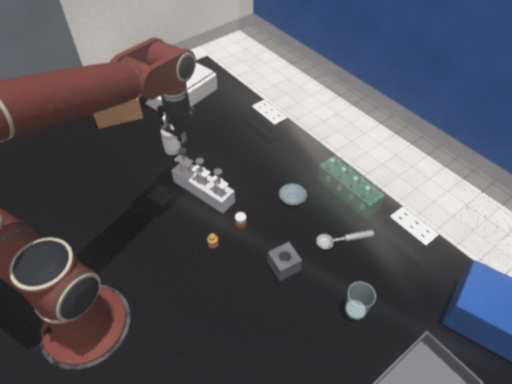

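```bash
python3 - <<'E'
from h import *
d=ctrl.get_image("wrist"); cv2.imwrite("pics/w2.png",cv2.resize(d["img"][110:260,200:330,::-1],None,fx=4,fy=4,interpolation=cv2.INTER_CUBIC))
im=d["img"].max(2).astype(int); M=np.zeros(im.shape,bool); M[170:226,230:292]=(im[170:226,230:292]<185)&(im[170:226,230:292]>110)
M=cv2.morphologyEx(M.astype(np.uint8),cv2.MORPH_OPEN,np.ones((5,5)))
for c,st,mm in blobs(M,100,3000):
    print(c,st,onz(d,c,.148).round(4),onz(d,c,.143).round(4))
# rack edges bottom/back of rack top
for uv in [(229,132),(293,132),(230,240)]: print(uv,onz(d,uv,.056).round(4))
o=ctrl.get_obs(); print(o["tool_pos"].round(4), np.degrees(2*np.arctan2(o["tool_rot"][1],o["tool_rot"][0]))%360,o["contact_force"].round(2))
E
```

```text
(229, 132) [0.4493 0.2899 0.056 ]
(293, 132) [0.5058 0.3023 0.056 ]
(230, 240) [0.4703 0.1856 0.056 ]
[0.4871 0.2519 0.1913] 12.542539143794897 [-0.72  0.26 -0.07]
```

View pics/w2.png

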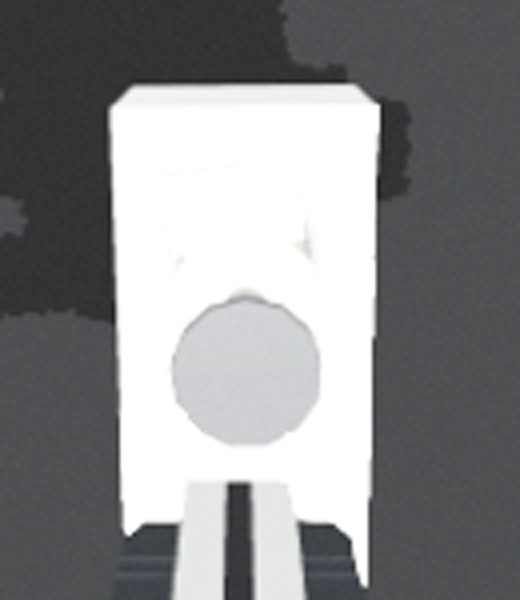

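Wrist view: the cap is a light grey disc at about (261.5,202.7), diameter 37 px, and the rack edges run parallel to the image columns.

```bash
python3 - <<'E'
from h import *
d=ctrl.get_image("wrist")
for z in (.148,.145,.142): print(onz(d,(261.5,202.7),z).round(4))
print(proj(d,[.4871,.252,.191]), proj(d,[.4871,.252,.146]))
l=(228.5,136);r=(294,136); print(onz(d,l,.056),onz(d,r,.056))
E
```

```text
[0.4851 0.2606 0.148 ]
[0.4853 0.2597 0.145 ]
[0.4855 0.2587 0.142 ]
[262.35014582 244.77717422] [261.62565992 214.49404304]
[0.4492617  0.28698458 0.056     ] [0.50727256 0.29981592 0.056     ]
```

```bash
python3 - <<'E'
from h import *
a=cv2.imread("pics/top0.png")[190:240,140:232]; cv2.imwrite("pics/top0y.png",cv2.resize(a,None,fx=8.5,fy=8.5,interpolation=cv2.INTER_NEAREST))
d=ctrl.get_image("top")
L=lambda u,v:((u+.5)/8.5-.5+140,(v+.5)/8.5-.5+190)
for n,p in [("rack centre",(.504,.187,.056)),("A cap",(.4853,.2597,.146)),("A cap tri",(.4873,.2521,.147))]: 
  q=proj(d,p); print(n,q.round(1),((q-[140,190]+.5)*8.5).round(0))
E
```

```text
rack centre [185.1 214.7] [388. 214.]
A cap [152.3 220.1] [109. 260.]
A cap tri [155.2 219.3] [133. 253.]
```

View pics/top0y.png

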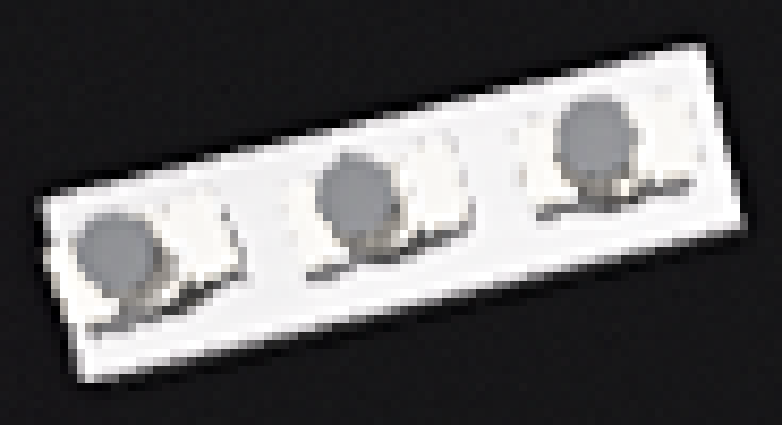

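```bash
python3 -m handwheel '{"offset":[[0,0.1,-0.3],[0,0.15,-0.7],[0,0.15,-1.0],[0,0.15,-1.1],[0,0.15,-1.2],[0,0.15,-1.3],[0,0.15,-1.4],[0,0.15,-1.5],[0,0.15,-1.5],[0,0.15,-1.5]],"roll":[0,0,0,0,0,0,0,0,0,0]}'; python3 - <<'E'
from h import *
for n in ["wrist","side"]:
    d=ctrl.get_image(n); im=d["img"][:,:,::-1]; cv2.imwrite(f"pics/{n}3.png",im if n=="wrist" else cv2.resize(im[110:210,140:250],None,fx=5,fy=5,interpolation=cv2.INTER_CUBIC))
o=ctrl.get_obs(); print(o["t"],o["tool_pos"].round(4),o["contact_force"].round(2),o["wrist_torque"].round(3))
E
```

```text
t: 2.65
tool_pos: [0.4874, 0.2577, 0.1314]
tool_rot: [-3.123, -0.342, -0.001]
contact_force: [-0.7, -0.3, 2.1]
opening: 0.0
2.75 [0.4874 0.2577 0.1315] [ 0.04 -0.35  2.39] [-0.008  0.102 -0.013]
```

View pics/wrist3.png

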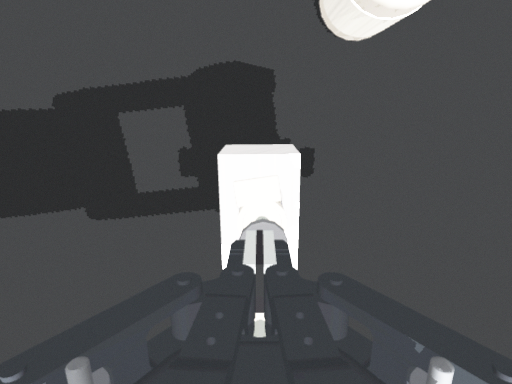

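View pics/side3.png

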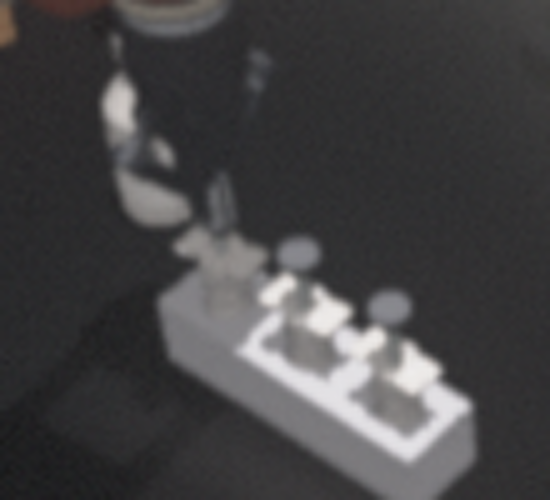

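Contact on the cap is centred, and the drag is about 2.2 N. I'll step down 6 mm, which stays below 10 N even with the earliest block.

```bash
cat > f.py <<'E'
from h import *
F=[];
for i in range(3):
    ctrl.get_image("wrist"); o=ctrl.get_obs(); F.append(o["contact_force"])
print(round(o["t"],2),o["tool_pos"].round(4),np.round(F,2)[:,2],np.mean(F,0).round(2),o["wrist_torque"].round(3))
E
python3 -m handwheel '{"offset":[[0,0,-0.05],[0,0,-0.1],[0,0,-0.15],[0,0,-0.15],[0,0,-0.15],[0,0,-0.15],[0,0,-0.15],[0,0,-0.15],[0,0,-0.15],[0,0,-0.15]],"roll":[0,0,0,0,0,0,0,0,0,0]}'; python3 f.py
```

```text
t: 3.75
tool_pos: [0.4872, 0.2577, 0.1253]
tool_rot: [-3.123, -0.342, 0.0]
contact_force: [-1.0, -1.1, 1.8]
opening: 0.0002
3.9 [0.4872 0.2577 0.1253] [1.94 1.9  2.24] [-0.29 -0.36  2.02] [ 0.01   0.116 -0.068]
```

```bash
python3 -m handwheel '{"offset":[[0,0,-0.05],[0,0,-0.1],[0,0,-0.1],[0,0,-0.1],[0,0,-0.1],[0,0,-0.1],[0,0,-0.1],[0,0,-0.1],[0,0,-0.1],[0,0,-0.1]],"roll":[0,0,0,0,0,0,0,0,0,0]}'; python3 f.py
```

```text
t: 4.9
tool_pos: [0.4873, 0.2577, 0.1213]
tool_rot: [-3.123, -0.342, 0.0]
contact_force: [-0.1, 0.3, 2.2]
opening: -0.0001
5.05 [0.4873 0.2577 0.1213] [2.56 1.73 2.45] [-0.46  0.3   2.25] [ 0.006  0.159 -0.066]
```

The force hasn't risen past 0.023, so this one is good. Now I'll drive it home.

```bash
python3 -m handwheel '{"offset":[[0,0,-0.05],[0,0,-0.1],[0,0,-0.15],[0,0,-0.2],[0,0,-0.25],[0,0,-0.25],[0,0,-0.25],[0,0,-0.25],[0,0,-0.25],[0,0,-0.25]],"roll":[0,0,0,0,0,0,0,0,0,0]}'; python3 f.py
```

```text
t: 6.05
tool_pos: [0.4875, 0.2578, 0.112]
tool_rot: [-3.123, -0.342, -0.001]
contact_force: [-2.3, -1.0, 6.2]
opening: 0.0002
6.2 [0.4875 0.2578 0.112 ] [5.52 6.05 6.58] [-2.45 -0.05  6.05] [-0.09   0.392  0.068]
```

Home is confirmed: 6.05 N at tip z 0.112, so the cap rests at 0.116. Next is the middle syringe.

```bash
python3 -m handwheel '{"offset":[[0,0,0.4],[0,0,1.0],[0,0,1.5],[0.1,-0.4,1.5],[0.2,-0.9,1.5],[0.3,-1.4,1.5],[0.4,-1.8,1.5],[0.4,-1.85,1.5],[0.4,-1.85,1.5],[0.4,-1.85,1.5]],"roll":[0,0,0,0,0,0,0,0,0,0]}'; python3 f.py; python3 - <<'E'
from h import *
d=ctrl.get_image("wrist"); im=d["img"][:,:,::-1]; cv2.imwrite(f"pics/w4.png",cv2.resize(im[100:290,190:330],None,fx=3,fy=3))
print(d["T"][:3,3].round(4))
for z in(.148,.143): print(proj(d,[.487+.016,.258-.074,z]).round(1))
E
```

```text
t: 7.2
tool_pos: [0.5031, 0.1842, 0.1714]
tool_rot: [-3.123, -0.342, -0.0]
contact_force: [0.5, -0.6, 0.5]
opening: -0.0002
7.35 [0.5031 0.1844 0.1713] [-0.01 -0.61 -0.83] [ 0.23 -0.22 -0.48] [ 0.035 -0.026 -0.005]
[0.4862 0.2525 0.3146]
[261.6 228.1]
[261.5 224.9]
```

View pics/w4.png

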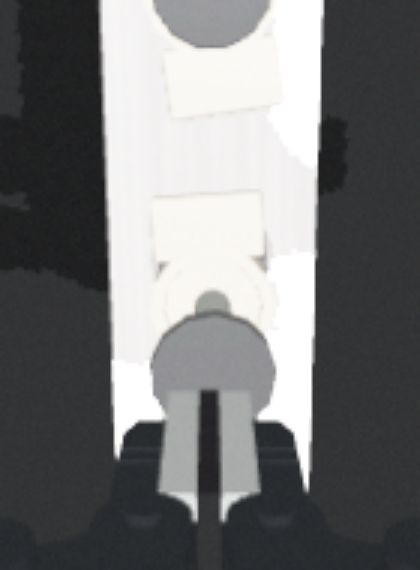

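The middle cap is at wrist pixel (261,225), exactly where it was predicted. Descending to 0.131.

```bash
python3 -m handwheel '{"offset":[[0,0,-0.25],[0,0,-0.5],[0,0,-0.6],[0,0,-0.7],[0,0,-0.8],[0,0,-0.9],[0,0,-1],[0,0,-1],[0,0,-1],[0,0,-1]],"roll":[0,0,0,0,0,0,0,0,0,0]}'; python3 f.py
```

```text
t: 8.4
tool_pos: [0.5033, 0.1837, 0.1313]
tool_rot: [3.123, 0.342, 0.0]
contact_force: [-1.0, 0.0, 0.1]
opening: 0.0
8.55 [0.5033 0.1837 0.1313] [0.39 0.28 0.82] [0.14 0.58 0.5 ] [ 0.071  0.071 -0.05 ]
```

The force is only about 0.5 N, below the stated minimum drag, so I'll look before pushing further.

```bash
python3 f.py; python3 - <<'E'
from h import *
d=ctrl.get_image("wrist"); im=d["img"][:,:,::-1]; a=cv2.resize(im[100:290,190:330],None,fx=3,fy=3)
d=ctrl.get_image("side"); im=d["img"][:,:,::-1]; b=cv2.resize(im[130:220,165:245],None,fx=4.5,fy=570/90)
cv2.imwrite("pics/w5.png",np.hstack([a,b[:570]]))
E
```

```text
8.7 [0.5033 0.1837 0.1313] [0.6  0.33 0.95] [-0.45  0.11  0.63] [-0.028 -0.03   0.004]
```

View pics/w5.png

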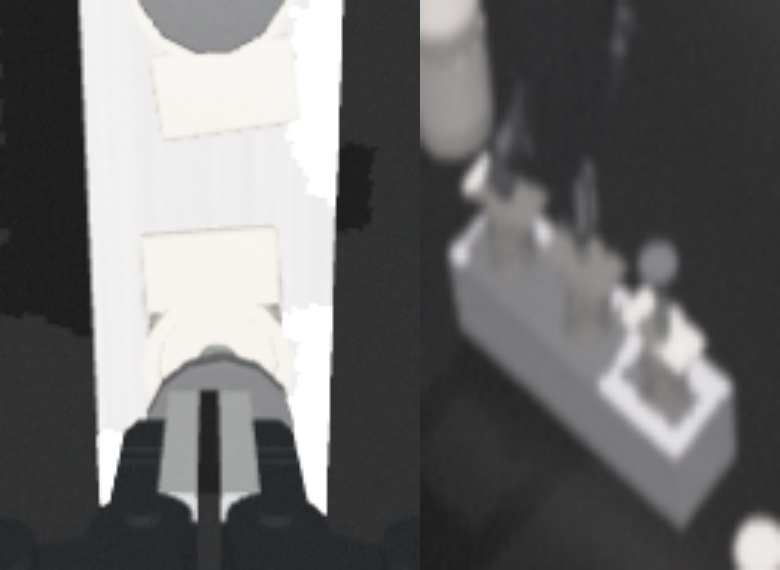

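Contact looks normal. The spring probably relaxed after a small overshoot. Same step as before:

```bash
python3 -m handwheel '{"offset":[[0,0,-0.05],[0,0,-0.1],[0,0,-0.15],[0,0,-0.15],[0,0,-0.15],[0,0,-0.15],[0,0,-0.15],[0,0,-0.15],[0,0,-0.15],[0,0,-0.15]],"roll":[0,0,0,0,0,0,0,0,0,0]}'; python3 f.py
```

```text
t: 9.8
tool_pos: [0.5033, 0.1837, 0.1254]
tool_rot: [-3.123, -0.342, -0.0]
contact_force: [-0.2, 0.9, 3.9]
opening: -0.0003
9.95 [0.5033 0.1837 0.1254] [3.66 2.83 3.84] [-0.6   0.3   3.44] [-0.031  0.132  0.018]
```

```bash
python3 -m handwheel '{"offset":[[0,0,-0.03],[0,0,-0.06],[0,0,-0.1],[0,0,-0.1],[0,0,-0.1],[0,0,-0.1],[0,0,-0.1],[0,0,-0.1],[0,0,-0.1],[0,0,-0.1]],"roll":[0,0,0,0,0,0,0,0,0,0]}'; python3 f.py
```

```text
t: 10.95
tool_pos: [0.504, 0.1838, 0.1226]
tool_rot: [-3.123, -0.342, -0.003]
contact_force: [-2.2, -0.5, 8.0]
opening: 0.0001
11.1 [0.504  0.1839 0.1225] [7.92 8.53 9.11] [-1.55  0.1   8.52] [-0.046  0.271  0.032]
```

8.5 N, well above any drag, so the middle plunger is blocked at about 0.020. I'm backing off and going on to the third.

```bash
python3 -m handwheel '{"offset":[[0,0,0.3],[0,0,0.8],[0,0,1.25],[0.1,-0.4,1.25],[0.2,-0.9,1.25],[0.3,-1.4,1.25],[0.4,-1.8,1.25],[0.4,-1.85,1.25],[0.4,-1.85,1.25],[0.4,-1.85,1.25]],"roll":[0,0,0,0,0,0,0,0,0,0]}'; python3 - <<'E'
from h import *
d=ctrl.get_image("wrist"); im=d["img"][:,:,::-1]; a=cv2.resize(im[100:290,190:330],None,fx=3,fy=3)
d=ctrl.get_image("side"); im=d["img"][:,:,::-1]; b=cv2.resize(im[130:220,165:245],None,fx=4.5,fy=570/90)
cv2.imwrite("pics/w6.png",np.hstack([a,b[:570]]))
E
```

```text
t: 12.1
tool_pos: [0.5189, 0.1103, 0.171]
tool_rot: [-3.122, -0.343, 0.001]
contact_force: [0.6, -0.5, 0.6]
opening: 0.0001
```

View pics/w6.png

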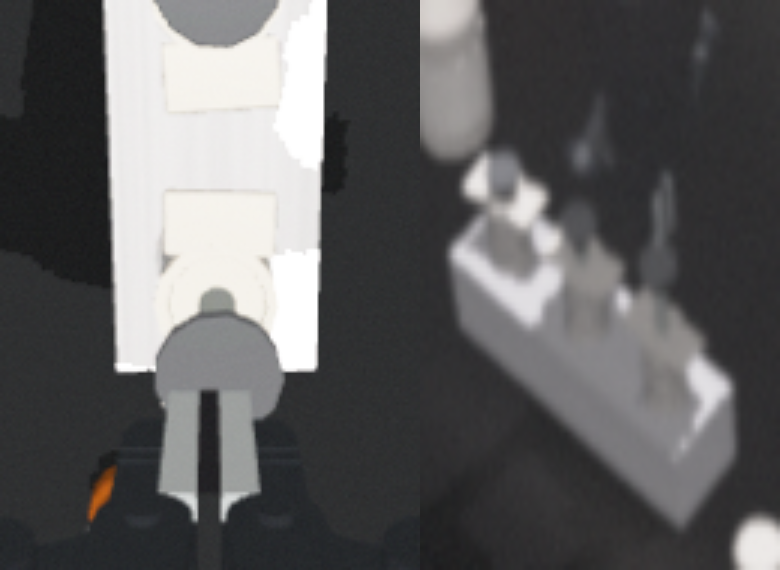

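A's cap is low, B's is mid-height and C's is still up. C's cap is about 2 mm off in +x (zoomed (219,375) against the tip at 209), so I'll correct that on the way down.

```bash
python3 -m handwheel '{"offset":[[0.05,0,-0.25],[0.05,0,-0.5],[0.05,0,-0.6],[0.05,0,-0.7],[0.05,0,-0.8],[0.05,0,-0.9],[0.05,0,-1],[0.05,0,-1],[0.05,0,-1],[0.05,0,-1]],"roll":[0,0,0,0,0,0,0,0,0,0]}'; python3 f.py
```

```text
t: 13.2
tool_pos: [0.5213, 0.1097, 0.1314]
tool_rot: [3.123, 0.342, 0.0]
contact_force: [-0.2, -0.1, 2.5]
opening: 0.0001
13.35 [0.5213 0.1097 0.1313] [2.86 3.34 2.65] [-0.27  0.15  2.95] [ 0.029  0.074 -0.045]
```

```bash
python3 -m handwheel '{"offset":[[0,0,-0.05],[0,0,-0.1],[0,0,-0.15],[0,0,-0.15],[0,0,-0.15],[0,0,-0.15],[0,0,-0.15],[0,0,-0.15],[0,0,-0.15],[0,0,-0.15]],"roll":[0,0,0,0,0,0,0,0,0,0]}'; python3 f.py
```

```text
t: 14.35
tool_pos: [0.5212, 0.1097, 0.1253]
tool_rot: [3.123, 0.342, -0.0]
contact_force: [-0.1, -0.1, 3.8]
opening: 0.0002
14.5 [0.5213 0.1097 0.1253] [3.88 3.67 3.53] [-0.51  0.23  3.69] [ 0.031  0.114 -0.029]
```

```bash
python3 -m handwheel '{"offset":[[0,0,-0.03],[0,0,-0.06],[0,0,-0.1],[0,0,-0.1],[0,0,-0.1],[0,0,-0.1],[0,0,-0.1],[0,0,-0.1],[0,0,-0.1],[0,0,-0.1]],"roll":[0,0,0,0,0,0,0,0,0,0]}'; python3 f.py
```

```text
t: 15.5
tool_pos: [0.5212, 0.1097, 0.1213]
tool_rot: [-3.123, -0.342, 0.0]
contact_force: [-0.9, 0.1, 4.2]
opening: 0.0001
15.65 [0.5213 0.1097 0.1213] [4.2  3.72 3.48] [-0.03  0.02  3.8 ] [ 0.016  0.049 -0.072]
```

Steady drag again, so I'll push it home.

```bash
python3 -m handwheel '{"offset":[[0,0,-0.05],[0,0,-0.1],[0,0,-0.15],[0,0,-0.2],[0,0,-0.25],[0,0,-0.25],[0,0,-0.25],[0,0,-0.25],[0,0,-0.25],[0,0,-0.25]],"roll":[0,0,0,0,0,0,0,0,0,0]}'; python3 f.py
```

```text
t: 16.65
tool_pos: [0.5217, 0.1097, 0.1118]
tool_rot: [3.123, 0.342, 0.001]
contact_force: [-0.6, -0.0, 6.0]
opening: 0.0002
16.8 [0.5217 0.1097 0.1118] [7.05 7.2  5.76] [-0.94 -0.24  6.67] [0.028 0.098 0.025]
```

C is home too (6.7 N at 0.1118, cap at 0.116). I'm rising back over the blocked middle syringe.

```bash
python3 -m handwheel '{"offset":[[0,0,0.4],[0,0,1.0],[0,0,1.8],[0,0.2,2.5],[-0.1,0.7,2.5],[-0.2,1.2,2.5],[-0.4,1.7,2.5],[-0.45,1.85,2.5],[-0.45,1.85,2.5],[-0.45,1.85,2.5]],"roll":[0,0,0,0,0,0,0,0,0,0]}'; python3 -m handwheel '{"offset":[[0,0,0],[0,0,0],[0,0,0],[0,0,0],[0,0,0],[0,0,0],[0,0,0],[0,0,0],[0,0,0],[0,0,0]],"roll":[0,0,0,0,0,0,0,0,0,0]}' 60 40; python3 - <<'E'
from h import *
d=ctrl.get_image("wrist"); im=d["img"][:,:,::-1]; a=cv2.resize(im[90:280,160:360],None,fx=3,fy=3)
cv2.imwrite("pics/w7.png",a); cv2.imwrite("pics/w7raw.png",im)
d=ctrl.get_image("top"); cv2.imwrite("pics/t7.png",d["img"][:,:,::-1])
d=ctrl.get_image("side"); im=d["img"][:,:,::-1];cv2.imwrite("pics/s7.png",cv2.resize(im[100:220,145:265],None,fx=4.5,fy=4.5))
E
```

```text
t: 17.8
tool_pos: [0.5033, 0.1832, 0.2111]
tool_rot: [3.122, 0.342, -0.001]
contact_force: [0.1, -0.4, 0.7]
opening: -0.0001
t: 18.8
tool_pos: [0.5033, 0.1837, 0.2113]
tool_rot: [3.123, 0.342, 0.0]
contact_force: [-0.1, 0.3, -1.0]
opening: 0.0599
```

View pics/w7.png

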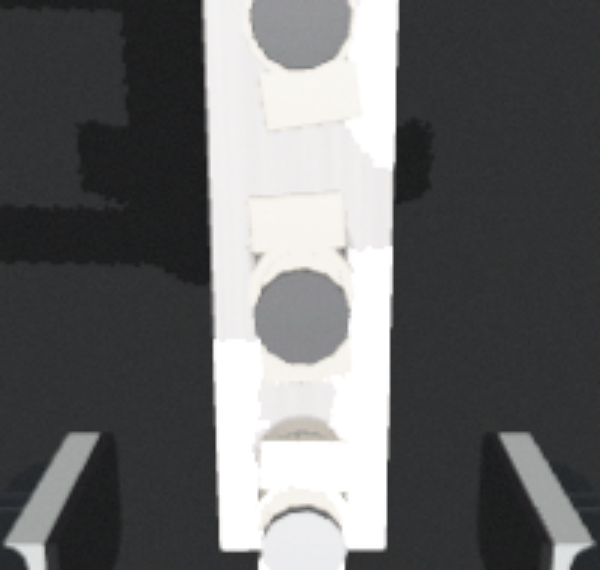

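View pics/s7.png

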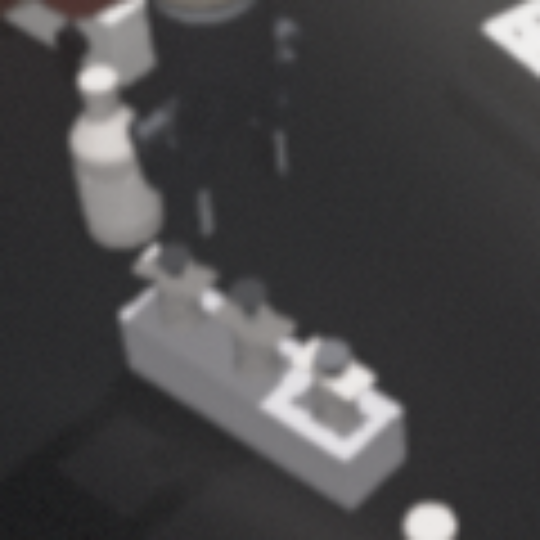

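B's cap is at wrist zoom (302,316). Its flange is yawed about 3–4° from the jaws, and the jaws straddle the row.

```bash
python3 - <<'E'
from h import *
d=ctrl.get_image("wrist")
L=lambda u,v:((u+.5)/3-.5+160,(v+.5)/3-.5+90)
print("cap",onz(d,L(302,316),.128).round(4))
# flange corners: far edge left/right, near edge left/right
P={n:onz(d,L(*p),.101) for n,p in dict(fl=(250,198),fr=(345,192),nl=(263,380),nr=(350,374)).items()}
for n in P: print(n,P[n].round(4))
c=(P["fl"]+P["fr"]+P["nl"]+P["nr"])/4; print("c",c.round(4))
e=P["fr"]-P["fl"]; print("yaw x",np.degrees(np.arctan2(e[1],e[0])), np.linalg.norm(e)); e=P["fl"]-P["nl"]+P["fr"]-P["nr"]; print("yaw y",np.degrees(np.arctan2(-e[0],e[1])),np.linalg.norm(e)/2)
l=L(217,420);r=L(389,420); print("rack",onz(d,l,.056).round(4),onz(d,r,.056).round(4))
E
```

```text
cap [0.5022 0.1856 0.128 ]
fl [0.4824 0.2083 0.101 ]
fr [0.508  0.2157 0.101 ]
nl [0.4971 0.1559 0.101 ]
nr [0.5219 0.1633 0.101 ]
c [0.5023 0.1858 0.101 ]
yaw x 16.052256650485017 0.02664764816779882
yaw y 15.224320618363008 0.05431185806782264
rack [0.4861 0.1206 0.056 ] [0.5456 0.1337 0.056 ]
```

```bash
python3 -m handwheel '{"offset":[[-0.02,0.04,-0.3],[-0.02,0.04,-0.8],[-0.02,0.04,-1.4],[-0.02,0.04,-2.0],[-0.02,0.04,-2.5],[-0.02,0.04,-3.0],[-0.02,0.04,-3.4],[-0.02,0.04,-3.6],[-0.02,0.04,-3.75],[-0.02,0.04,-3.75]],"roll":[0.3,0.5,0.5,0.5,0.5,0.5,0.5,0.5,0.5,0.5]}'; python3 f.py;  python3 - <<'E'
from h import *
d=ctrl.get_image("wrist"); cv2.imwrite("pics/w8.png",d["img"][:,:,::-1])
E
```

```text
t: 20.0
tool_pos: [0.502, 0.1852, 0.0606]
tool_rot: [3.113, 0.424, -0.002]
contact_force: [0.0, 0.2, -0.4]
opening: 0.0598
20.15 [0.5032 0.1855 0.0623] [-0.16 -0.61  0.17] [ 0.29  0.25 -0.2 ] [0.032 0.025 0.006]
```

View pics/w8.png

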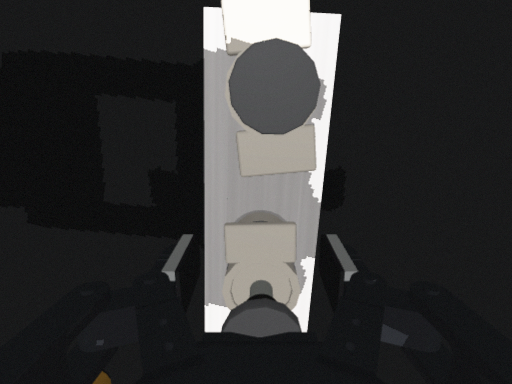

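The jaws straddle B evenly (x 190 and 335 around its centre at about 262), and the flange is square to the jaws. Closing.

```bash
python3 -m handwheel '{"offset":[[0,0,0],[0,0,0],[0,0,0],[0,0,0],[0,0,0],[0,0,0],[0,0,0],[0,0,0],[0,0,0],[0,0,0]],"roll":[0,0,0,0,0,0,0,0,0,0]}' 20 40; python3 f.py;  python3 - <<'E'
from h import *
d=ctrl.get_image("wrist"); cv2.imwrite("pics/w9.png",d["img"][:,:,::-1])
E
```

```text
t: 21.2
tool_pos: [0.503, 0.1854, 0.0619]
tool_rot: [-3.113, -0.423, -0.002]
contact_force: [0.3, -1.0, 4.3]
opening: 0.0284
21.35 [0.503  0.1854 0.0619] [4.78 4.61 5.27] [ 0.22 -0.64  4.89] [ 0.051 -0.015  0.012]
```

View pics/w9.png

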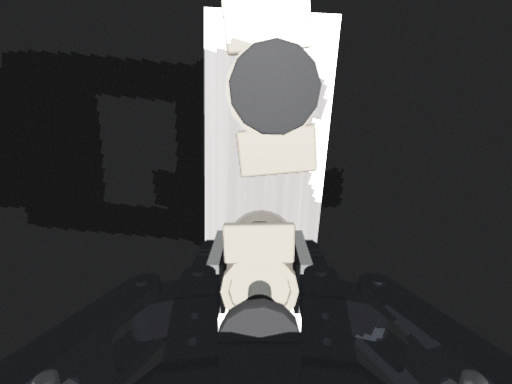

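Gripped (28.4 mm). Lifting straight up 80 mm.

```bash
python3 -m handwheel '{"offset":[[0,0,0.1],[0,0,0.3],[0,0,0.5],[0,0,0.7],[0,0,0.9],[0,0,1.2],[0,0,1.5],[0,0,1.8],[0,0,2.0],[0,0,2.0]],"roll":[0,0,0,0,0,0,0,0,0,0]}'; python3 f.py;  python3 - <<'E'
from h import *
d=ctrl.get_image("wrist"); a=d["img"][:,:,::-1]
d=ctrl.get_image("side"); im=d["img"][:,:,::-1];b=cv2.resize(im[100:220,145:225],None,fx=3.2,fy=3.2)
cv2.imwrite("pics/w10.png",np.hstack([a,b]))
E
```

```text
t: 22.4
tool_pos: [0.5033, 0.1854, 0.1432]
tool_rot: [-3.113, -0.424, -0.004]
contact_force: [-0.8, 0.1, -1.3]
opening: 0.0285
22.55 [0.502  0.1852 0.1408] [-1.1  -1.59 -1.3 ] [-0.39 -0.19 -1.33] [ 0.011 -0.02  -0.015]
```

View pics/w10.png

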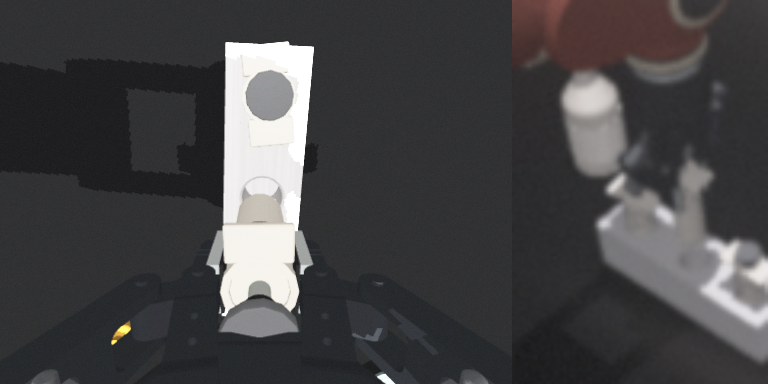

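The syringe is held upright and clear of the rack. C's cap stands at 0.116 on the way, so I'll rise 60 mm more first. Then I'll travel past the stand so the wrist camera can see its hole.

```bash
python3 -m handwheel '{"offset":[[0,0,0.5],[0,0,1.0],[0,0,1.5],[0,-0.2,1.5],[0,-0.6,1.5],[0.1,-1.3,1.5],[0.1,-2.1,1.5],[0.1,-3.0,1.5],[0.2,-4.0,1.5],[0.2,-5.0,1.5]],"roll":[0,0,0,0,0,0,0,0,0,0]}'; python3 -m handwheel '{"offset":[[0,-1,0],[0,-2,0],[0.1,-3,0],[0.1,-3.9,0],[0.2,-4.7,0],[0.2,-5.4,0],[0.3,-5.8,0],[0.3,-6,0],[0.3,-6,0],[0.3,-6,0]],"roll":[0,0,0,0,0,0,0,0,0,0]}'; python3 f.py;  python3 - <<'E'
from h import *
for n in ["wrist","side","top"]:
    d=ctrl.get_image(n); cv2.imwrite(f"pics/{n}11.png",d["img"][:,:,::-1])
    if n=="wrist": np.save("T11.npy",d["T"])
E
```

```text
t: 23.65
tool_pos: [0.509, -0.0171, 0.199]
tool_rot: [-3.112, -0.423, 0.005]
contact_force: [0.3, -0.3, -1.5]
opening: 0.0281
t: 24.65
tool_pos: [0.5223, -0.2538, 0.2008]
tool_rot: [-3.112, -0.424, 0.001]
contact_force: [-0.0, 0.4, -1.3]
opening: 0.0281
24.8 [ 0.5226 -0.2536  0.2013] [-1.39 -1.   -0.45] [-0.04  0.17 -0.95] [ 0.011 -0.025 -0.029]
```

View pics/wrist11.png

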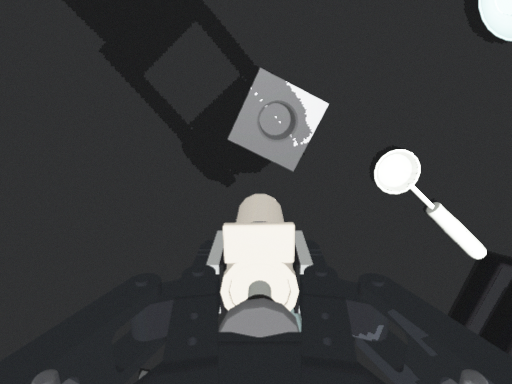

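View pics/side11.png

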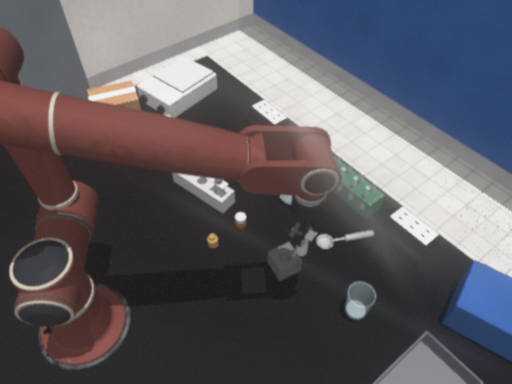

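```bash
python3 - <<'E'
from h import *
d=ctrl.get_image("wrist"); im=d["img"][:,:,::-1]; cv2.imwrite("pics/w12.png",cv2.resize(im[55:185,215:345],None,fx=4.5,fy=4.5,interpolation=cv2.INTER_CUBIC))
for uv in [(277.5,119.3),(260,68),(328,102),(294,170),(228,137)]: print(onz(d,uv,.056).round(4))
g=ctrl.get_obs(); print(g["tool_pos"].round(4))
E
```

```text
[ 0.5225 -0.1952  0.056 ]
[ 0.495  -0.1569  0.056 ]
[ 0.5625 -0.1682  0.056 ]
[ 0.5514 -0.2369  0.056 ]
[ 0.4822 -0.2232  0.056 ]
[ 0.5226 -0.2542  0.2015]
```

View pics/w12.png

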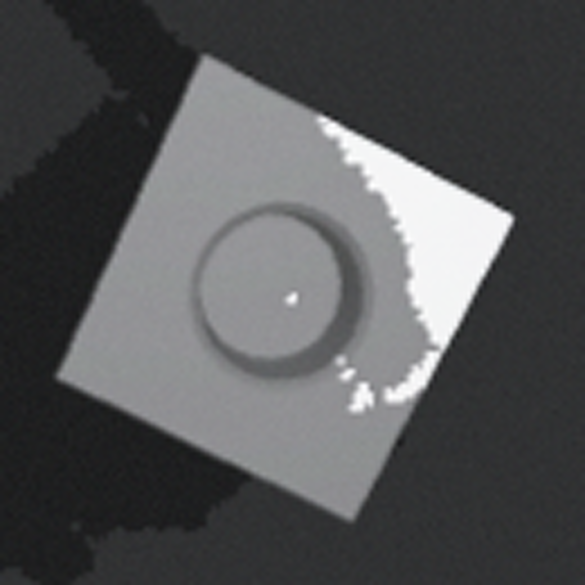

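The hole is at wrist zoom (280,294), which casts to about (0.5225,-0.1963). The top view gives (0.524,-0.1965), which agrees. Moving above it.

```bash
python3 -m handwheel '{"offset":[[0,0.3,0],[0,0.7,0],[0,1.1,-0.2],[0,1.4,-0.5],[0,1.45,-0.9],[0,1.45,-1.3],[0,1.45,-1.6],[0,1.45,-1.75],[0,1.45,-1.75],[0,1.45,-1.75]],"roll":[0,0,0,0,0,0,0,0,0,0]}'; python3 f.py;  python3 - <<'E'
from h import *
d=ctrl.get_image("wrist"); im=d["img"][:,:,::-1]; cv2.imwrite("pics/w13.png",im)
d=ctrl.get_image("side"); im=d["img"][:,:,::-1]; a=cv2.resize(im[200:290,245:335],None,fx=6,fy=6,interpolation=cv2.INTER_CUBIC); cv2.imwrite("pics/s13.png",a)
g=ctrl.get_obs()["tool_pos"]; p=np.array([.5225,-.1965,0])
for n,z in [("hole",.056),("bottom",.131-.055),("tip of cap",.131-.061+.128)]:
    q=proj(d,p+[0,0,z]); print(n,((q-[245,200]+.5)*6).round(0))
E
```

```text
t: 26.0
tool_pos: [0.5227, -0.1972, 0.1315]
tool_rot: [3.113, 0.423, 0.001]
contact_force: [0.2, -0.5, -0.4]
opening: 0.0285
26.15 [ 0.5231 -0.1972  0.1323] [-0.99 -1.08 -0.57] [ 0.33  0.14 -0.88] [ 0.006 -0.029  0.002]
hole [234. 337.]
bottom [237. 313.]
tip of cap [251. 158.]
```

View pics/s13.png

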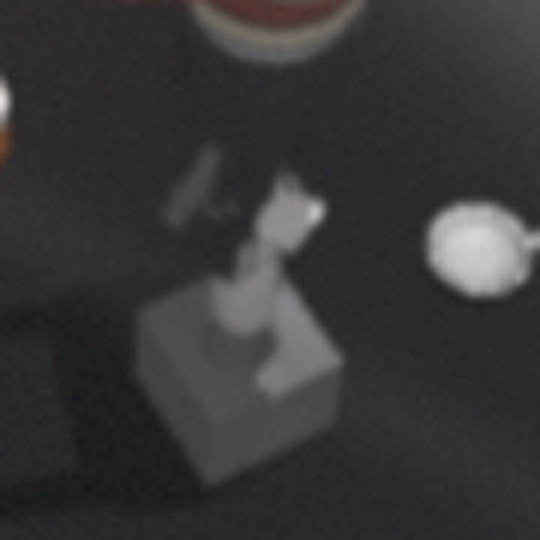

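View pics/w13.png

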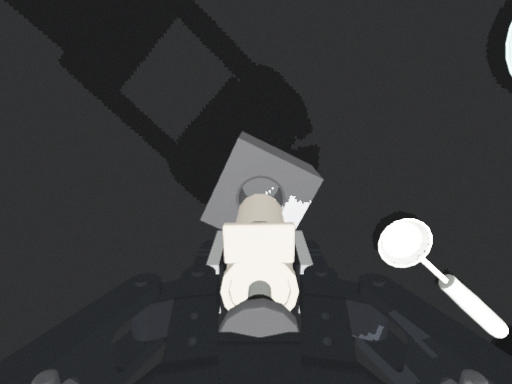

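In the side view, the barrel bottom and hole centre are offset from prediction by the same amount (about +6 zoomed px), so they're aligned. Lowering into the hole.

```bash
python3 -m handwheel '{"offset":[[0,0,-0.1],[0,0,-0.2],[0,0,-0.3],[0,0,-0.4],[0,0,-0.5],[0,0,-0.6],[0,0,-0.7],[0,0,-0.8],[0,0,-0.8],[0,0,-0.8]],"roll":[0,0,0,0,0,0,0,0,0,0]}'; python3 f.py
```

```text
t: 27.25
tool_pos: [0.5224, -0.1967, 0.0992]
tool_rot: [-3.113, -0.423, 0.0]
contact_force: [-0.2, 0.4, -1.3]
opening: 0.0285
27.4 [ 0.5227 -0.1968  0.0996] [-0.95 -0.95 -0.97] [ 0.37  0.13 -0.96] [-0.013  0.025  0.028]
```

```bash
python3 -m handwheel '{"offset":[[0,0,-0.1],[0,0,-0.2],[0,0,-0.3],[0,0,-0.4],[0,0,-0.5],[0,0,-0.6],[0,0,-0.7],[0,0,-0.8],[0,0,-0.9],[0,0,-0.9]],"roll":[0,0,0,0,0,0,0,0,0,0]}'; python3 f.py
```

```text
t: 28.4
tool_pos: [0.522, -0.1965, 0.0625]
tool_rot: [-3.112, -0.423, 0.002]
contact_force: [0.6, 0.4, -1.3]
opening: 0.028
28.55 [ 0.5226 -0.1968  0.0634] [-1.28 -0.44 -1.77] [ 0.01  0.46 -1.16] [-0.004 -0.05   0.07 ]
```

Still hanging free. I'll feel for the floor in small steps.

```bash
python3 -m handwheel '{"offset":[[0,0,-0.02],[0,0,-0.04],[0,0,-0.05],[0,0,-0.05],[0,0,-0.05],[0,0,-0.05],[0,0,-0.05],[0,0,-0.05],[0,0,-0.05],[0,0,-0.05]],"roll":[0,0,0,0,0,0,0,0,0,0]}'; python3 f.py
```

```text
t: 29.55
tool_pos: [0.5228, -0.1969, 0.0619]
tool_rot: [3.113, 0.424, 0.001]
contact_force: [-1.7, 1.1, 5.1]
opening: 0.0284
29.7 [ 0.5227 -0.1969  0.0619] [5.82 4.47 5.43] [-1.85  0.2   5.24] [ 0.132  0.403 -0.011]
```

On the floor with 5 N, at the same height as in the rack. Releasing.

```bash
python3 -m handwheel '{"offset":[[0,0,0],[0,0,0],[0,0,0],[0,0,0],[0,0,0],[0,0,0],[0,0,0],[0,0,0],[0,0,0],[0,0,0]],"roll":[0,0,0,0,0,0,0,0,0,0]}' 62; python3 -m handwheel '{"offset":[[0,0,0.1],[0,0,0.3],[0,0,0.6],[0,0,1.0],[0,0,1.5],[0,0,2.1],[0,0,2.8],[0,0,3.4],[0,0,3.8],[0,0,4]],"roll":[0,0,0,0,0,0,0,0,0,0]}'; python3 -m handwheel '{"offset":[[0,-0.3,0],[0,-0.8,0],[0,-1.2,0],[0,-1.5,0],[0,-1.5,0],[0,-1.5,0],[0,-1.5,0],[0,-1.5,0],[0,-1.5,0],[0,-1.5,0]],"roll":[0,0,0,0,0,0,0,0,0,0]}'; python3 f.py; python3 - <<'E'
from h import *
d=ctrl.get_image("wrist"); im=d["img"][:,:,::-1]; cv2.imwrite("pics/w14.png",im)
d=ctrl.get_image("side"); im=d["img"][:,:,::-1]; a=cv2.resize(im[140:290,160:345],None,fx=4,fy=4,interpolation=cv2.INTER_CUBIC); cv2.imwrite("pics/s14.png",a)
for z in (.101,.116,.128,.131,.143): print(z, (( proj(d,[.5227,-.1969,z])-[160,140]+.5)*4).round(0))
E
```

```text
t: 30.7
tool_pos: [0.5225, -0.1967, 0.0613]
tool_rot: [3.113, 0.423, 0.0]
contact_force: [0.3, 0.4, 0.7]
opening: 0.0623
t: 31.7
tool_pos: [0.5233, -0.1971, 0.2245]
tool_rot: [3.11, 0.423, 0.005]
contact_force: [0.2, -0.2, -0.4]
opening: 0.0619
t: 32.7
tool_pos: [0.5225, -0.2564, 0.2214]
tool_rot: [3.113, 0.424, 0.0]
contact_force: [0.9, -0.6, -0.5]
opening: 0.0617
32.85 [ 0.5225 -0.2566  0.2214] [ 1.06 -0.36  0.74] [0.15 0.11 0.48] [ 0.05  -0.005 -0.017]
0.101 [500. 429.]
0.116 [501. 417.]
0.128 [502. 407.]
0.131 [502. 404.]
0.143 [503. 394.]
```

View pics/s14.png

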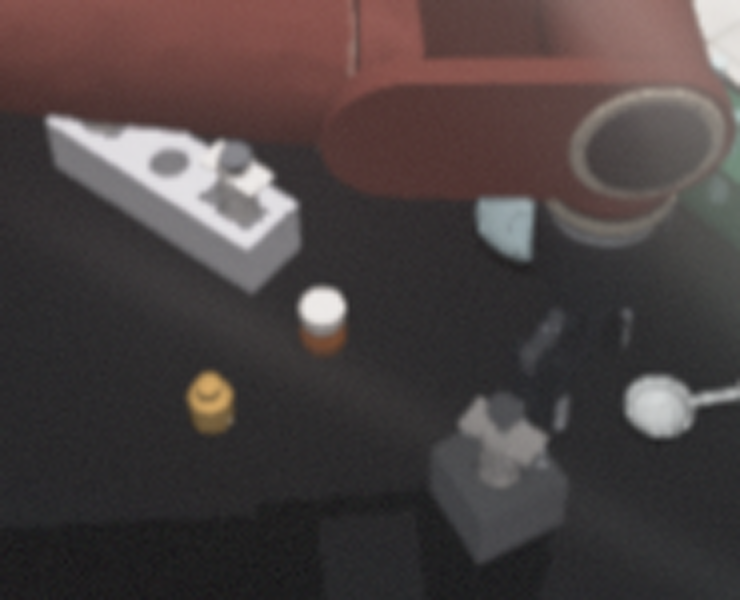

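View pics/w14.png

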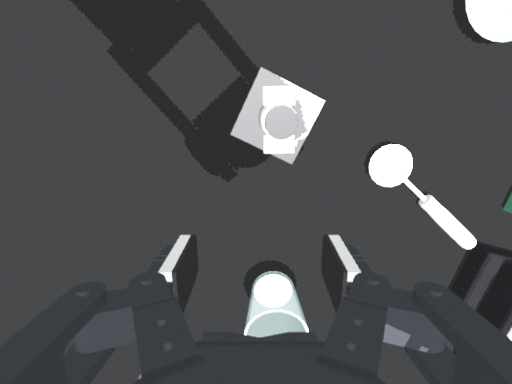

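The syringe stands upright in the stand, with its cap at zoomed (505,410), which fits z ≈ 0.127. One last overall check from the top.

```bash
python3 -m handwheel '{"offset":[[0,0,0.3],[0,0,0.6],[0,0,0.9],[0,0,1.2],[0,0,1.5],[0,0,1.5],[0,0,1.5],[0,0,1.5],[0,0,1.5],[0,0,1.5]],"roll":[0,0,0,0,0,0,0,0,0,0]}'; python3 - <<'E'
from h import *
d=ctrl.get_image("top"); im=d["img"][:,:,::-1]; cv2.imwrite("pics/t15.png",cv2.resize(im[90:270,70:430],None,fx=2.2,fy=2.2))
E
```

```text
t: 33.95
tool_pos: [0.5222, -0.2565, 0.2805]
tool_rot: [-3.112, -0.423, 0.002]
contact_force: [0.3, 0.1, -0.5]
opening: 0.0621
```

View pics/t15.png

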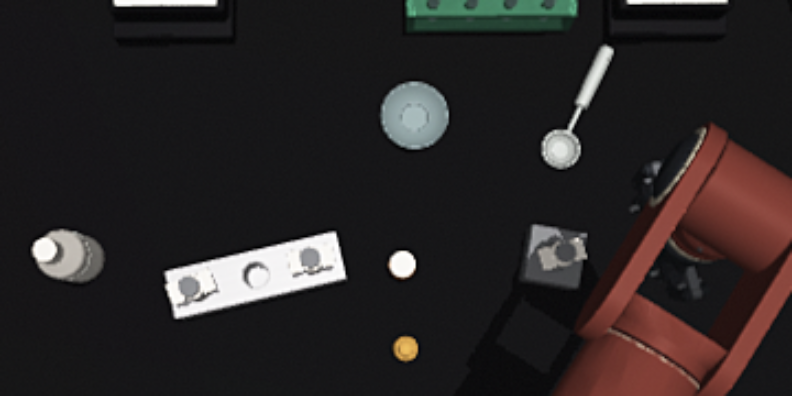

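Both good syringes are in the rack at (190,288) and (311,258), and the middle hole at (257,275) is empty. The reject is in the stand at (563,251), and the bystanders look unmoved.

```bash
python3 -c "
from station import ctrl
print(ctrl.finish_job(), ctrl.get_obs()['t'])"
```

```text
the job is handed in; nothing more can be done
the job is handed in; nothing more can be done
```

The job is done and handed in at about 34 s: the middle syringe was the blocked one, and it now stands in the reject stand.

- **Plunger checks:** The two outer plungers slid fully home with drags of about 2.2 N and 3.8 N. They read 6.1 N and 6.7 N against the end stop, with the caps at z ≈ 0.116. The middle plunger stopped firmly at about 0.020 m of travel with 8.5 N on it, and I did not push it further. Every force I read was below 9.2 N; readings came only at the end of each move, so a brief peak within a move would not show.
- **Moving the blocked syringe:** I gripped the barrel, lifted it over its neighbour and lowered it into the stand. It met the stand floor at the same tool height (0.0619) as it had in the rack, so it is fully down. I pressed about 5 N there, then released.
- **Final pictures:** The syringe is upright in the stand with its plunger still at about the height where it stopped. The two good syringes are in the rack, and the bystanders show no sign of having moved.

Two readings disagreed along the way:
- **First cap:** The cameras differed by about 4–8 mm on where this cap was. I used a value in between, and contact was well centred.
- **Middle syringe:** One early force reading was only about 0.5 N, less than the stated drag. I took it as the spring relaxing after a small overshoot, and the later readings fitted.

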